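Unseat a 96-well plate from a plate heater with the plate lifter

TASK

The 96-well plate sits flush in its heater and I want to lift it out by hand: swing the hold-down clip round until it is well clear of the plate, then take the orange plate lifter by its upright tab and slide its wedge straight in through the slot in the heater's front, flat on the slot floor, until the plate's front edge has just come up by about 4 mm while its rear edge stays down. Lift it gently and no higher than that (by 9 mm it spills), do not touch the plate with the gripper, and leave the timer, bottle, beaker and marker where they are. Finish holding: keep gripping the lifter with the plate's front edge resting on the wedge, so that I can take the plate off.

Things in the scene. Friction and masses are not known exactly. Their poses are not given: they have to be found in the camera images.
- heater: plate heater, fixed: white housing 178 (x) by 216 (y) mm, metal block 55 mm high in front, sloped panel 82 mm high behind. Origin: on the desk under the centre of the plate nest; x to its rear, y to its left seen from the front, z up. Front face at x = -70 mm. Nest 87 x 129.4 mm, floor at z = 41 mm, rim at 55 mm, where the plate lies flush
- slot_mouth (a point): the lifting slot, at the middle of its floor where it opens in the heater's front (heater x = -68, y = 0, z = 35 mm); axes as the heater's. The slot is an open-topped channel, 46 mm wide, that runs along x through the front wall of the nest and on below the plate to heater x = +20 mm; its level floor lies 6 mm below the nest floor
- clip (a joint): angle of the steel hold-down clip about its upright pivot at heater x = -25, y = -82 mm. At 0 its arm (34 x 12 mm) points to the heater's +y, over the plate's edge; it grows anticlockwise from above, towards the front, up to 1.75. Starts at 0 to 0.3; from 1.2 it is well clear, at 1.57 it points straight to the front. Light friction (1 N at the post); stays where left
- clip_post (a point): round black finger post upright on the clip's arm, 12 mm in diameter, on a circle of 27 mm about the pivot, spanning 61.5 to 84.5 mm above the desk; the point is on its axis, 74.5 mm above the desk. The arm below it is 57 to 61.5 mm above the desk
- wedge_grip (a point): orange plate lifter (50 g): centre of its upright tab, 25 mm above its flat underside. Tab 14 mm thick (y), 40 mm long (x), 40 mm high, clear on both sides down to the underside. x points to the tip. From 30 mm ahead of this point it is a wedge 26 mm wide, top sloping 1 in 5: 14 mm thick 36 mm ahead, 2 mm at the tip 96 mm ahead
- wedge_tip (a point): middle of the lower edge of the lifter's tip, 96 mm along x from wedge_grip and 25 mm below it. Dark lines cross the wedge 20 mm behind the tip (6 mm thick: there it meets the seated plate's edge) and, broader, 40 mm behind the tip (10 mm thick: plate edge on this line is raised 4 mm)
- wedge: the whole plate lifter; origin on its underside, 56 mm behind the tip and 40 mm ahead of the tab's centre; axes as at wedge_grip
- plate: white 96-well plate, 85.5 (x) by 127.8 (y) by 14.4 (z) mm, 110 to 220 g, loose, lying in the nest with about 0.8 mm play all round and its top flush with the rim; origin at the centre of its underside, axes as the heater's
- plate_front (a point): middle of the lower front edge of the plate (the edge over the slot, heater x = -42.8 mm); 41 mm above the desk when seated, 45 mm when raised by 4 mm
- plate_rear (a point): middle of the lower rear edge of the plate, 41 mm above the desk when seated; the plate tips about this edge
- timer: small white bench timer, 58 x 62 x 20 mm, on the desk; not to be moved
- dropper: white dropper bottle with a red cap, 30 mm across, 91 mm tall, on the desk; not to be moved
- beaker: small clear beaker, 62 mm across, 70 mm tall, on the desk; not to be moved
- marker: marker pen, 132 mm long, 14 mm thick, lying on the desk; not to be moved
Not all that is in view belongs to the job. There is more than one size of the plate; the one meant has the size given above.

How it is judged (in metres and radians):
On the way, in this order (a step that is already met when the one before it is completed fails the run):
1. the clip has been swung clear of the plate (value of joint clip above 1.2 rad and z of plate_front in the frame of heater below 0.0422 m), for 0.2 s.
2. the lifter has been picked up off the desk by the gripper (height (world z) of wedge_tip above 0.02 m and contact force between the fingers and wedge above 1 N), for 0.2 s.
3. the lifter's tip lies in the slot while the plate is still seated (x of wedge_tip in the frame of heater above -0.066 m and y of wedge_tip in the frame of heater between -0.012 and 0.012 m and z of wedge_tip in the frame of heater between 0.033 and 0.039 m and angle between the x axis of wedge_grip and the x axis of heater, either way round below 0.2 rad and contact force between the fingers and wedge above 1 N and z of plate_front in the frame of heater below 0.0422 m).
At the end, for the whole second after the job is handed in: Clip at 1.2 rad or more; lifter gripped, lying in the slot (within 0.2 rad and 12 mm of its line, tip at most 4 mm above the slot floor), carrying the plate's front edge 2.5 to 6 mm off the nest floor; rear edge down within 1.5 mm, sides level within 0.015 rad, robot off the plate, all at rest (value of joint clip above 1.2 rad and z of plate_front in the frame of heater between 0.0435 and 0.047 m and z of plate_rear in the frame of heater between 0.0395 and 0.0425 m and angle between plate's own y axis and vertical between 1.5558 and 1.5858 rad and y of wedge_tip in the frame of heater between -0.012 and 0.012 m and z of wedge_tip in the frame of heater between 0.033 and 0.039 m and angle between the x axis of wedge_grip and the x axis of heater, either way round below 0.2 rad and contact force between the fingers and wedge above 1 N and contact force between wedge and plate above 0.15 N and contact force between each of the fingers, the arm and plate below 0.1 N and linear speed of each of plate, wedge below 0.01 m/s); the arm keeps its last pose, push and grip.
It fails at once if the plate's front edge is raised 9 mm or more (z of plate_front in the frame of heater above 0.05 m).
It fails at once if the robot itself presses on the plate (contact force between any of the fingers, the arm and plate above 1 N).
It fails at once if the timer, bottle, beaker or marker is shifted by more than 15 mm (distance of any of timer, dropper, beaker, marker from where it was at the start of the episode above 0.015 m).
It also fails if it takes over 64 s, if anything falls off the work surface, if the arm or the gripper's body presses on something with over 40 N, if the wrist force passes 120 N, or if a joint passes its speed limit or range.

ROBOT

A 7-joint arm with a two-finger parallel gripper is mounted at the origin on a cart in front of the work surface, level with it; the furniture and walls round the work are solid. World frame = base frame: x ahead of the robot, y to its left, z up, the work surface at z = 0. Lengths are in mm, angles in rad, forces in N, time in s.
With the tool pointing down it reaches from about 400 to 850 mm from the base axis. Payload 4.4 kg.
Tool frame: the origin (TCP) lies at the very end of the fingers, on their centre line; the grasp point (between the pads) lies 19 mm behind it (manip.grip_depth is the distance from the TCP to the grasp point, in mm); z points along the fingers, x is the direction in which the jaws open and shut, and the axes are right-handed (so a half turn about z gives the same grasp; the last joint's range is limited). The gripper opens to 94 mm and grips with 3 to 60 N. Pads are 16 mm wide; open, the fingers measure 119 mm over their backs; the gripper's body (75 mm by 177 mm) begins 78 mm behind the grasp point.
Start: joints at [-1.359, 0.628, 0.038, 1.517, -0.027, 0.996, -0.02], TCP at [178.231, 625.101, 205.478] pointing down, gripper open.
Joint ranges: [-3.06, 3.06], [-0.37, 2.12], [-1.25, 1.32], [0.18, 2.47], [-1.1, 4.24], [0.23, 1.98], [-2.94, 2.94]. Speed limits (rad/s): [2.57, 2.57, 3.14, 3.14, 3.14, 3.14, 3.14].

INTERFACE

Orientations are given as a unit quaternion [x, y, z, w].
In Python, from rig import manip gives the robot as it stands.
- The arm moves only by the shell command python3 -m jog 'ROWS' [OPENING] [FORCE]. ROWS is JSON, a list of rows, each a list of 2 entries, a list of its own where there are three numbers: the shift along the world's x, y, z in mm, then the turn about the world's z in rad. In form: [[[x, y, z], turn], ...]. A call has 1 to 20 rows; each row is the pose to reach, as a shift and turn from the pose commanded when the call began; what a row does not reach only later rows make up. A row lasts 1/8 s, in which the tool goes at most 62.5 mm and 10.7 degrees, less where a joint would pass 70% of its speed; a pose out of reach is approached as far as the arm can. A call with a gripper value outside its range is refused whole. OPENING is the opening, from 0 (shut) to 1 (fully open), set as the call begins (- or left out, the last holds). The fingers move at their own pace and stop on an object; FORCE is the grip in N (left out, the last holds). Time passes only in rows, so rows that repeat a pose let the fingers close. It gives the time, the measured TCP pose, the force and the opening at its end, in the units of the state.
- manip.get_obs(): the state, without advancing time (a new reading comes with each control period).
- manip.capture(name): name is "scene" or "side" or "wrist"; returns the picture (420x560x3 uint8, red, green, blue); there is no depth.
- manip.camera_params(name): a dict with "vertical_fov" (degrees; the focal length in pixels is half the picture's height over the tangent of half this angle, whatever the lens; pixels are square), "cx", "cy" (the principal point, pixels), "R" (3x3) and "t" (3): a world point X has camera coordinates R X + t. Camera axes: x right, y down, z forward; pixel columns grow to the right and rows downward; lengths in mm; the calibration is good to about 2 mm. A picture is of the moment at which its call begins: read the wrist's pose just before it. camera_params takes no time and is no camera call; for the wrist camera it gives the pose at the moment of the call.
- manip.hand_in(): hands the job in, once; it reports no verdict.
The state is a dict: "clock": time; "joints": joint angles; "qvel": joint speeds; "joint_torque": joint torques, N m; "tcp_pos": TCP position; "tcp_rot": TCP orientation; "force": force on the tool from outside, world axes, zero at the start; "torque": the same for the moment, N m; "grip_width": finger opening in mm.
Only numpy, scipy, OpenCV 4.12 (cv2) and the standard library are available. Lean on these libraries where they do the work, as an engineer would, in place of code of your own. Each camera call takes 0.05 s, during which the arm holds its last target. There are 200 camera calls.

## Working session

There is one attempt and no reset: what is moved stays moved. The work goes in short steps, Python scripts to look and compute and a shell command to move; the robot and the scene stay as the last step left them, time stands still between calls to the robot, and variables do not carry over. Pictures are saved under pics/ and viewed, about 8 in all and at most 12, crops included, and the job is handed in when it is done.

```bash
mkdir -p pics; ls
python3 - <<'E'
from rig import manip
import cv2,numpy as np
print(manip.get_obs(), manip.grip_depth)
for n in("scene","side","wrist"):
    p=manip.camera_params(n); im=manip.capture(n); cv2.imwrite(f"pics/{n}0.png",im[...,::-1]); print(n,p)
E
```

```text
pics
{'clock': 0.0, 'joints': array([-1.35879673,  0.62927804,  0.03842534,  1.51832001, -0.02700278,
        0.99628318, -0.02000509]), 'qvel': array([-5.73679073e-05,  2.29908997e-03, -4.04721460e-04,  8.92827531e-05,
       -3.53689935e-04, -8.75604614e-04,  3.20775538e-06]), 'joint_torque': array([-8.69259566e-04, -5.49713087e+01,  1.14305489e+00, -1.86640531e+01,
       -5.23103331e-02,  2.33790209e-02,  1.55578314e-04]), 'tcp_pos': array([178.04323893, 624.48316777, 204.61327689]), 'tcp_rot': array([ 7.98195357e-01,  6.02398031e-01, -7.04922925e-04,  5.36155770e-04]), 'force': array([-0.12616644,  0.8344552 ,  0.02711485]), 'torque': array([-0.01032209, -0.02300813, -0.01266578]), 'grip_width': 93.72159221845534} 18.8
scene {'vertical_fov': 43.29752743101554, 'cx': 274.10485457198024, 'cy': 206.2809472516738, 'R': array([[ 0.57892012, -0.81527369,  0.01342762],
       [-0.33052393, -0.24969326, -0.91016878],
       [ 0.74538945,  0.52247687, -0.41401992]]), 't': array([-328.99458589,  251.34197278,  945.30263906])}
side {'vertical_fov': 52.04915193072452, 'cx': 285.351252610712, 'cy': 208.01616584705008, 'R': array([[ 0.87092872, -0.49089615, -0.0224527 ],
       [-0.28410359, -0.46571268, -0.8380912 ],
       [ 0.40095924,  0.73629659, -0.5450679 ]]), 't': array([-500.46704352,  231.9729913 , 1066.85616001])}
wrist {'vertical_fov': 60.23434717560078, 'cx': 278.7711261783192, 'cy': 206.55829525410883, 'R': array([[ 0.2754613 ,  0.96131164, -0.0010007 ],
       [ 0.92882717, -0.26588434,  0.25804188],
       [ 0.24779259, -0.07201003, -0.96613321]]), 't': array([-649.124577  ,  -25.24456587,  392.52996156])}
```

View pics/scene0.png

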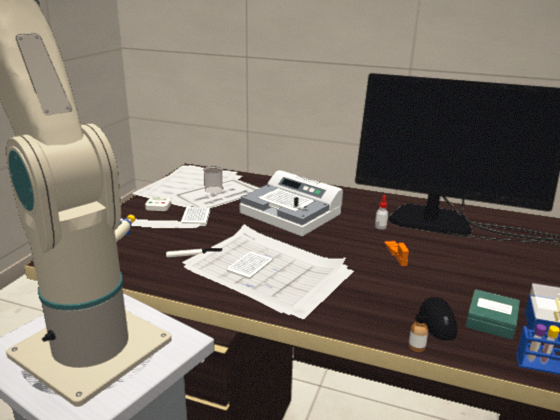

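View pics/side0.png

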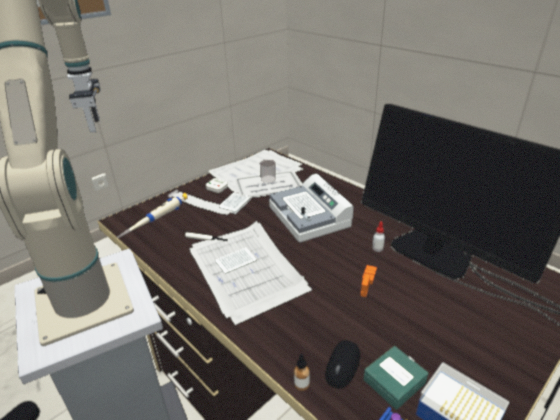

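Scene: heater at about (290,200) with its plate in the nest and the clip's black post at (296,202). The lifter is orange at (398,250), timer (158,203), beaker (213,178), bottle (381,215), marker (195,252). The loose white rectangles at (250,264) and (195,213) are not in a nest, so neither is the plate meant. Next I get rough positions, then look closer with the wrist camera.

```bash
cat > h.py <<'E'
import numpy as np,cv2
from rig import manip
def K(p):
    f=210/np.tan(np.radians(p["vertical_fov"])/2); return np.array([[f,0,p["cx"]],[0,f,p["cy"]],[0,0,1]])
def ray(p,uv):
    R=np.array(p["R"]);c=-R.T@np.array(p["t"]); d=R.T@np.linalg.inv(K(p))@np.array([uv[0],uv[1],1.]); return c,d/np.linalg.norm(d)
def onz(p,uv,z):
    c,d=ray(p,uv); return c+d*(z-c[2])/d[2]
def cross(rays):
    A=sum(np.eye(3)-np.outer(d,d) for c,d in rays); b=sum((np.eye(3)-np.outer(d,d))@c for c,d in rays)
    X=np.linalg.solve(A,b); return X,[np.linalg.norm(np.cross(X-c,d)) for c,d in rays]
def proj(p,X):
    x=K(p)@(np.array(p["R"])@np.asarray(X,float)+p["t"]); return x[:2]/x[2]
E
python3 - <<'E'
from h import *
np.set_printoptions(precision=1,suppress=True)
s=manip.camera_params("scene");d=manip.camera_params("side")
for n,a,b in[("post top",(296,199),(303,208)),("lifter",(398,250),(369,280)),("dropper cap",(383.5,197),(380,225)),("beaker",(213,178),(267,170)),("timer",(158,204),(217,185))]:
    print(n,*cross([ray(s,a),ray(d,b)]))
for n,a in[("heater front-left bottom",(240,212)),("front-right bottom",(301,230)),("right rear",(341,213))]: print(n,onz(s,a,0))
print("marker",onz(s,(167,254),7),onz(s,(222,250),7))
from scipy.spatial.transform import Rotation as Ro
o=manip.get_obs();r=Ro.from_quat(o["tcp_rot"]).as_matrix();print(r)
p=manip.camera_params("wrist");print("cam rel tool",r.T@(-p["R"].T@p["t"]-o["tcp_pos"]),"axes",r.T@p["R"].T)
for n in("scene","side"):
    im=cv2.imread(f"pics/{n}0.png");h=cv2.cvtColor(im,cv2.COLOR_BGR2HSV);m=cv2.inRange(h,(4,180,120),(16,255,255))
    k,l,st,ce=cv2.connectedComponentsWithStats(m);print(n,st[1:][st[1:,4]>20])
E
```

```text
post top [618.8 -30.7  82.1] [np.float64(1.7650992821573606), np.float64(1.7650992821574385)]
lifter [ 645.5 -307.6   11.1] [np.float64(0.49583784193750036), np.float64(0.49583784193730335)]
dropper cap [ 749.3 -214.3   88.1] [np.float64(0.8673032813998978), np.float64(0.867303281399659)]
beaker [667.9 295.6  46.1] [np.float64(0.9165764339804374), np.float64(0.916576433980194)]
timer [496.6 353.    7.6] [np.float64(1.5887988653815204), np.float64(1.588798865381567)]
heater front-left bottom [604.9 142.2   0. ]
front-right bottom [614.1 -53.2   0. ]
right rear [768.9 -86.1   0. ]
marker [309.7 123.9   7. ] [401.1  33.5   7. ]
[[ 0.3  1.  -0. ]
 [ 1.  -0.3 -0. ]
 [-0.  -0.  -1. ]]
cam rel tool [  -0.1  -76.  -180.4] axes [[ 1.  -0.   0. ]
 [ 0.   1.   0.3]
 [-0.  -0.3  1. ]]
scene [[384 241  25  25 347]]
side [[361 265  16  31 263]]
```

View pics/wrist0.png

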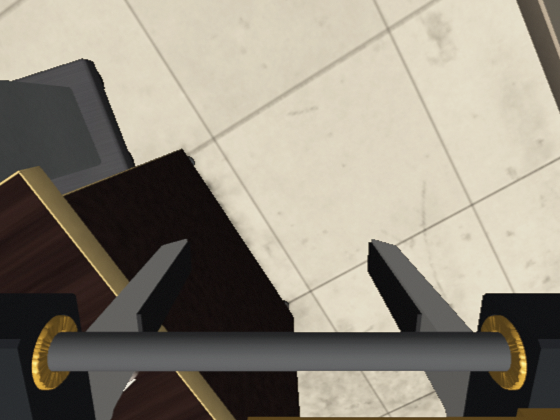

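The wrist view shows only floor and cart, so I fly up over the desk to where heater and lifter both come into the wrist view.

```bash
python3 -m jog '[[[60,-85,45],0.1],[[120,-170,45],0.2],[[180,-255,45],0.28],[[240,-340,45],0.28],[[300,-425,45],0.28],[[360,-510,45],0.28],[[420,-600,45],0.28],[[470,-680,45],0.28],[[522,-755,45],0.28],[[522,-755,45],0.28],[[522,-755,45],0.28],[[522,-755,45],0.28],[[522,-755,45],0.28],[[522,-755,45],0.28],[[522,-755,45],0.28],[[522,-755,45],0.28],[[522,-755,45],0.28],[[522,-755,45],0.28]]'
python3 - <<'E'
from h import *
import pickle
o=manip.get_obs();p=manip.camera_params("wrist");im=manip.capture("wrist");cv2.imwrite("pics/w1.png",im[...,::-1]);pickle.dump((p,o),open("w1.pkl","wb"));print(o["tcp_pos"],o["qvel"].round(3))
E
```

```text
clock: 2.4
tcp_pos: [699.9, -127.6, 250.6]
tcp_rot: [0.705, 0.709, 0.0, -0.001]
force: [1.1, -0.0, 0.4]
grip_width: 93.7
[ 699.87115723 -127.64077149  250.61980747] [-0.003 -0.005  0.005 -0.002  0.002  0.001  0.001]
```

View pics/w1.png

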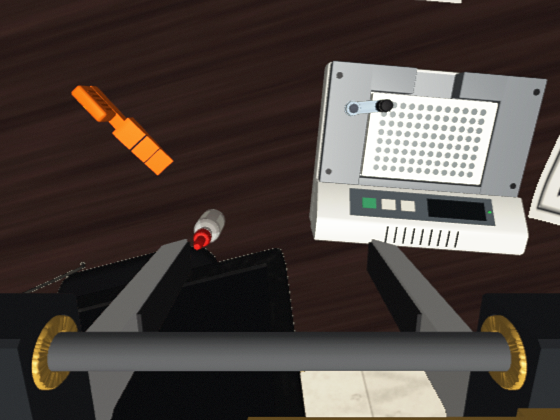

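The wrist view shows the heater with the only seated plate, corners about (372,93)–(488,187). The slot opens at (437,80), the clip pivot is at (353,108) and the post at (386,105). The lifter's tab is at (95,103), its tip near (160,168), and the bottle is at (208,230). I'll enlarge the key parts and extract contours.

Run:
```python
from h import *
import pickle
np.set_printoptions(precision=1,suppress=True)
p,o=pickle.load(open("w1.pkl","rb"));im=cv2.imread("pics/w1.png")
a=cv2.resize(im[75:185,60:185],None,fx=3.1,fy=3.1,interpolation=cv2.INTER_CUBIC)
b=cv2.resize(im[60:200,315:505],None,fx=2.1,fy=2.1,interpolation=cv2.INTER_CUBIC)
c=np.zeros((max(a.shape[0],b.shape[0]),a.shape[1]+b.shape[1],3),np.uint8);c[:a.shape[0],:a.shape[1]]=a;c[:b.shape[0],a.shape[1]:]=b;cv2.imwrite("pics/c1.png",c)
h=cv2.cvtColor(im,cv2.COLOR_BGR2HSV)
m=cv2.inRange(h,(4,150,90),(20,255,255));m[:80]=0;m[185:]=0;m[:,185:]=0
ct=max(cv2.findContours(cv2.morphologyEx(m,cv2.MORPH_CLOSE,np.ones((5,5))),0,2)[0],key=cv2.contourArea)
q=cv2.approxPolyDP(ct,2,True)[:,0];print("orange",q.tolist());
g=cv2.inRange(h,(0,0,200),(180,40,255));g[:60]=0;g[:,:320]=0;g[205:]=0
g=cv2.morphologyEx(g,cv2.MORPH_CLOSE,np.ones((7,7)))
for k in cv2.findContours(g,0,2)[0]:
    if cv2.contourArea(k)>1500: print("white",cv2.contourArea(k),cv2.approxPolyDP(k,3,True)[:,0].tolist(),[onz(p,x,55)[:2].round(1).tolist() for x in cv2.boxPoints(cv2.minAreaRect(k))])
bl=cv2.inRange(h,(0,0,0),(180,255,45));bl=bl[85:125,370:400]
k,l,st,ce=cv2.connectedComponentsWithStats(bl);print("black",[(s[:4]+[370,85,0,0],s[4],e+[370,85]) for s,e in zip(st[1:],ce[1:]) if s[4]>10])
```

```text
orange [[71, 91], [97, 121], [108, 121], [113, 127], [112, 133], [157, 175], [173, 161], [133, 118], [125, 117], [95, 86], [78, 85]]
white 10601.0 [[347, 102], [350, 114], [370, 113], [360, 174], [479, 183], [497, 104], [428, 96], [428, 73], [455, 73], [417, 70], [412, 95], [379, 93], [378, 89], [371, 92], [372, 101]] [[688.1, -61.3], [580.4, -58.1], [590.6, 89.1], [700.2, 97.6]]
white 1768.0 [[329, 64], [320, 150], [324, 151], [320, 204], [348, 204], [349, 187], [489, 197], [493, 204], [521, 204], [519, 198], [331, 183], [325, 168], [328, 140], [332, 139], [330, 106], [334, 103], [331, 96], [337, 62]] [[578.8, -87.4], [578.1, 108.2], [720.7, 133.3], [721.3, -82.7]]
black [(array([376, 100,  17,  12]), np.int32(112), array([383.8, 105. ]))]
```

View pics/c1.png

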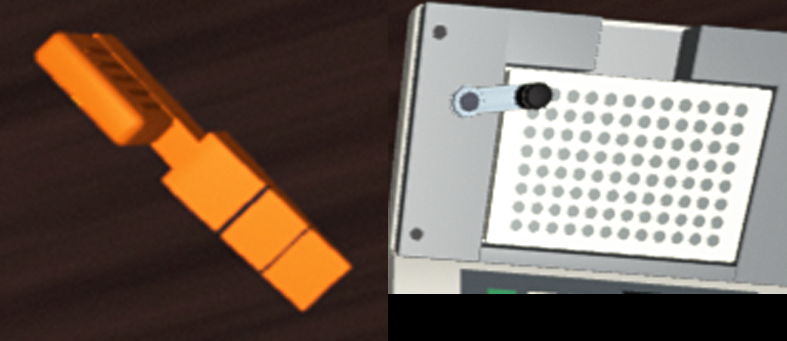

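Crop: the 10 mm broad line and 6 mm line are both visible on the wedge, confirming this is the lifter, tip at image (166,168) and tab top centre near (92,104). The plate nest, slot and clip (pivot (353,108), post top (387,105)) are clear.

Run:
```python
from h import *
import pickle
np.set_printoptions(precision=3,suppress=True)
p,o=pickle.load(open("w1.pkl","rb"))
L=lambda u,v:(u/3.1+60,v/3.1+75); H=lambda u,v:((u-388)/2.1+315,v/2.1+60)
c=np.array([onz(p,H(*x),55)[:2] for x in[(508,66),(774,88),(738,263),(487,243)]])
print("plate corners",c,"sides",np.linalg.norm(np.roll(c,-1,0)-c,axis=1))
ey=(c[1]-c[0])+(c[2]-c[3]);ex=(c[3]-c[0])+(c[2]-c[1]);
yw=np.angle(np.exp(1j*(np.arctan2(-ey[0],ey[1])))*2+np.exp(1j*np.arctan2(ex[1],ex[0])))
R=np.array([[np.cos(yw),-np.sin(yw)],[np.sin(yw),np.cos(yw)]]);O=c.mean(0);print("yaw",yw,np.arctan2(-ey[0],ey[1]),np.arctan2(ex[1],ex[0]),"O",O)
loc=lambda X:R.T@(X[:2]-O)
for n,x,z in[("slot L top front",(601,17),55),("slot R top",(698,25),55),("pivot",(468,101),62),("post top",(541,95),84.5),("screw",(439,32),55),("screw",(416,234),55)]:
    X=onz(p,H(*x),z);print(n,X,loc(X))
print("model pivot",O+R@[-25,-82])
t=[onz(p,L(351,266),1)[:2],onz(p,L(305,311),1)[:2]];print("tip",t,np.linalg.norm(t[0]-t[1]))
tip=(t[0]+t[1])/2
b=[onz(p,L(270,187),10)[:2],onz(p,L(219,233),10)[:2]];print("broad line",b,np.linalg.norm(b[0]-b[1]));bm=(b[0]+b[1])/2
tab=[onz(p,L(*x),45)[:2] for x in[(37,52),(57,33),(160,115),(130,145)]];tc=sum(tab)/4
print("tab",tab,tc)
for n,v in(("tip-tab",tip-tc),("tip-line",tip-bm)): print(n,np.linalg.norm(v),np.arctan2(v[1],v[0]))
```

```text
plate corners [[605.877 -34.764]
 [615.427  92.575]
 [700.3    87.985]
 [690.469 -39.377]] sides [127.697  84.997 127.741  84.718]
yaw -0.06871522056605607 -0.0759499134415879 -0.054245456110828254 O [653.018  26.605]
slot L top front [584.      6.974  55.   ] [-67.508 -24.324]
slot R top [587.341  52.581  55.   ] [-67.306  21.406]
pivot [621.922 -54.161  62.   ] [-25.477 -82.71 ]
post top [619.394 -26.725  84.5  ] [-29.884 -55.512]
screw [590.844 -68.058  55.   ] [-55.528 -98.709]
screw [686.03  -75.123  55.   ] [ 39.918 -99.221]
model pivot [622.447 -53.485]
tip [array([ 682.767, -252.469]), array([ 700.284, -271.537])] 25.892220881325436
broad line [array([ 652.456, -277.621]), array([ 669.375, -298.132])] 26.58847089105376
tab [array([ 606.78 , -337.612]), array([ 600.833, -330.235]), array([ 626.646, -299.619]), array([ 636.403, -310.779])] [ 617.665 -319.561]
tip-tab 93.63897564771129 0.6619828241936065
tip-line 40.08013734466919 0.7017383832112767
```

Everything measured fits the given sizes: plate 127.7×84.9, wedge 26 wide, clip at about 0.16 rad. Now I go above the post, jaws turned to the diagonal so that a finger pushes throughout the arc.

```bash
python3 -m jog '[[[-25,35,0],-0.16],[[-50,70,0],-0.32],[[-81,103,-40],-0.48],[[-81,103,-90],-0.64],[[-81,103,-145],-0.785],[[-81,103,-145],-0.785],[[-81,103,-145],-0.785],[[-81,103,-145],-0.785],[[-81,103,-145],-0.785],[[-81,103,-145],-0.785]]' 0.4 10
python3 - <<'E'
from h import *
import pickle
o=manip.get_obs();p=manip.camera_params("wrist");im=manip.capture("wrist");cv2.imwrite("pics/w2.png",im[...,::-1]);print(o["tcp_pos"],o["joints"].round(2),o["qvel"].round(3))
print("post in image",proj(p,[619.4,-26.7,84.5]),"tcp",proj(p,o["tcp_pos"]))
E
```

```text
clock: 3.7
tcp_pos: [619.8, -27.0, 106.5]
tcp_rot: [0.923, 0.384, 0.001, 0.0]
force: [-0.2, -0.1, -0.4]
grip_width: 37.7
[619.7546449  -27.04562776 106.45720664] [-0.15  0.71  0.24  1.7  -0.23  0.75  1.  ] [ 0.001  0.01  -0.     0.005 -0.001 -0.003  0.   ]
post in image [279.74739016 241.32189245] tcp [279.93997159 256.59772164]
```

View pics/w2.png

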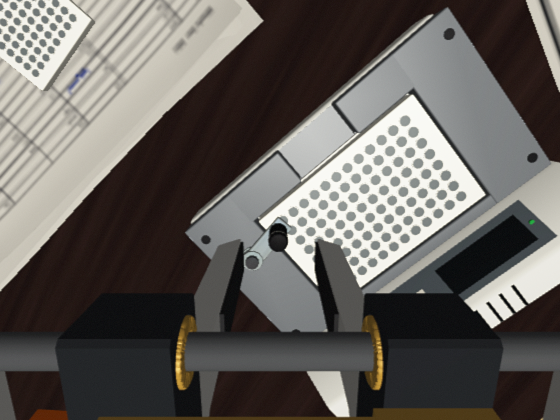

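The post is centred between the open fingers, with its top at (279,236) against (280,241) predicted. Descend and close lightly.

```bash
python3 -m jog '[[[-1,1,-20],0],[[-1,1,-39],0],[[-1,1,-39],0],[[-1,1,-39],0]]' && python3 -m jog '[[[0,0,0],0],[[0,0,0],0],[[0,0,0],0],[[0,0,0],0],[[0,0,0],0],[[0,0,0],0]]' 0.05 8
```

```text
clock: 4.25
tcp_pos: [618.5, -26.1, 66.6]
tcp_rot: [0.923, 0.384, 0.0, 0.0]
force: [-0.3, -0.3, 0.5]
grip_width: 37.4
clock: 5.0
tcp_pos: [618.4, -26.0, 66.8]
tcp_rot: [0.923, 0.384, 0.0, 0.0]
force: [0.1, -0.8, 3.2]
grip_width: 11.2
```

```bash
python3 -m jog '[[[-3,-0.5,0],0],[[-6.3,-1.4,0],0],[[-9.5,-2.8,0],0],[[-12.4,-4.4,0],0],[[-15,-6.5,0],0],[[-17.5,-8.8,0],0],[[-19.6,-11.4,0],0],[[-21.4,-14.3,0],0],[[-22.7,-17.5,0],0],[[-23.7,-20.6,0],0],[[-24.4,-24,0],0],[[-24.4,-24,0],0],[[-24.4,-24,0],0]]'
```

```text
clock: 6.62
tcp_pos: [593.5, -50.8, 66.4]
tcp_rot: [0.923, 0.384, -0.0, 0.0]
force: [-0.1, 2.0, 3.1]
grip_width: 11.5
```

The post followed and the clip is at about 1.5 rad. Release, rise, then move over the lifter.

```bash
python3 -m jog '[[[0,0,0],0],[[0,0,0],0],[[0,0,30],0],[[0,0,80],0],[[5,-30,90],0.16],[[10,-80,90],0.33],[[15,-130,90],0.5],[[20,-190,90],0.66],[[24,-240,90],0.83],[[24,-272,90],1.0],[[24,-272,90],1.16],[[24,-272,70],1.32],[[24,-272,50],1.466],[[24,-272,40],1.466],[[24,-272,40],1.466],[[24,-272,40],1.466],[[24,-272,40],1.466]]' 0.4
python3 - <<'E'
from h import *
o=manip.get_obs();p=manip.camera_params("wrist");im=manip.capture("wrist");cv2.imwrite("pics/w3.png",im[...,::-1]);print(o["tcp_pos"],o["joints"].round(2),o["qvel"].round(3))
print("tcp",proj(p,o["tcp_pos"]),"tab top pred",proj(p,[617.5,-321.5,45]),"tip",proj(p,[691.5,-262,1]))
s=manip.capture("scene")
im2=np.hstack([cv2.resize(im,(480,360)),cv2.resize(s[160:240,230:350],(320,213))[:213].repeat(1,0)if 0 else cv2.copyMakeBorder(cv2.resize(s[160:240,230:350],(320,213)),0,147,0,0,0)])
cv2.imwrite("pics/w3c.png",im2[...,::-1])
E
```

```text
clock: 8.75
tcp_pos: [618.4, -322.0, 107.4]
tcp_rot: [0.43, 0.903, -0.0, 0.001]
force: [-0.2, -1.1, 0.5]
grip_width: 37.6
[ 618.41372258 -322.04938204  107.396127  ] [ 0.53  0.8  -0.16  1.46  0.15  0.89  2.58] [ 0.002  0.    -0.002  0.002 -0.001  0.001  0.003]
tcp [277.18588649 255.90559324] tab top pred [279.09044977 220.69458749] tip [278.63016348 308.30291726]
```

View pics/w3c.png

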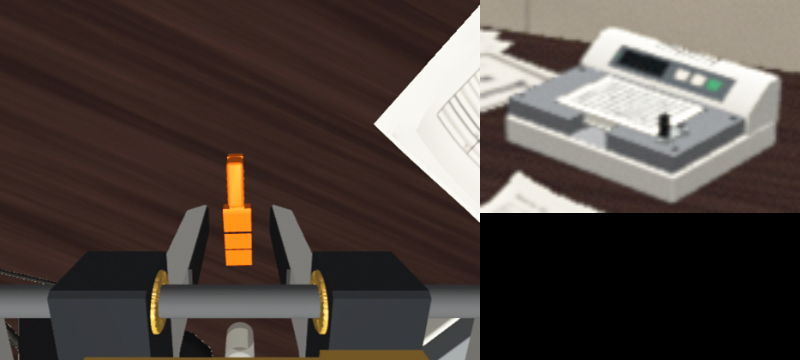

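The lifter lies centred between the fingers, tip at (278,309) as predicted, and the scene crop shows the clip post swung to the front right. Descend and grip.

```bash
python3 -m jog '[[[1,-1.2,-40],0],[[1,-1.2,-75],0],[[1,-1.2,-95],0],[[1,-1.2,-101],0],[[1,-1.2,-101],0],[[1,-1.2,-101],0]]' && python3 -m jog '[[[0,0,0],0],[[0,0,0],0],[[0,0,0],0],[[0,0,0],0],[[0,0,0],0],[[0,0,0],0]]' 0.0 40
```

```text
clock: 9.6
tcp_pos: [619.9, -323.6, 6.9]
tcp_rot: [0.429, 0.903, 0.0, 0.001]
force: [1.2, 0.4, 0.9]
grip_width: 37.6
clock: 10.35
tcp_pos: [619.1, -323.3, 5.9]
tcp_rot: [0.429, 0.903, -0.0, 0.0]
force: [-1.0, -0.5, 4.4]
grip_width: 13.7
```

Gripped (13.7 mm). Lift clear, carry to in front of the slot and turn to the heater's axis.

```bash
python3 -m jog '[[[0,0,10],0],[[0,0,40],0],[[0,0,75],0],[[-20,30,90],-0.12],[[-45,80,90],-0.25],[[-75,130,90],-0.38],[[-105,180,90],-0.5],[[-130,230,90],-0.63],[[-150,280,90],-0.751],[[-161,330,90],-0.751],[[-161,362,80],-0.751],[[-161,362,60],-0.751],[[-161,362,60],-0.751],[[-161,362,60],-0.751],[[-161,362,60],-0.751],[[-161,362,60],-0.751]]'
python3 - <<'E'
from h import *
import pickle
o=manip.get_obs();p=manip.camera_params("wrist");im=manip.capture("wrist");cv2.imwrite("pics/w4.png",im[...,::-1]);pickle.dump((p,o),open("w4.pkl","wb"));print(o["tcp_pos"],o["tcp_rot"],o["qvel"].round(3),o["force"])
E
```

```text
clock: 12.35
tcp_pos: [458.2, 38.5, 66.0]
tcp_rot: [0.731, 0.682, 0.0, 0.0]
force: [-0.8, 0.2, -0.2]
grip_width: 13.5
[458.16749355  38.53083424  65.95293347] [7.30982157e-01 6.82396449e-01 3.36126795e-04 2.43259478e-04] [-0.004  0.002 -0.001  0.001 -0.     0.001  0.   ] [-0.76925871  0.22884334 -0.16376583]
```

View pics/w4.png

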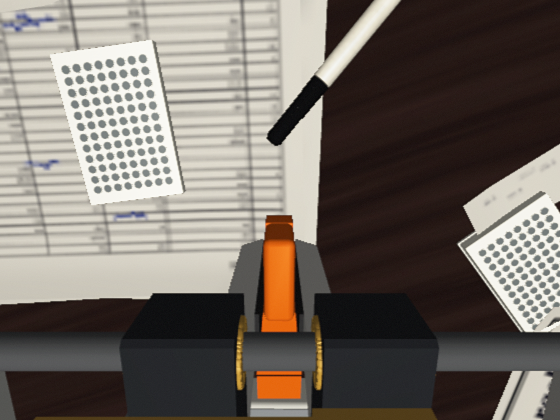

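The lifter is held straight in the jaws with its tip edge at about (257..302,398), and the heater is hidden behind the gripper. I compute the tip position and check with the scene camera.

Run:
```python
from h import *
import pickle
np.set_printoptions(precision=2,suppress=True)
p,o=pickle.load(open("w4.pkl","rb"));im=cv2.imread("pics/w4.png")
h=cv2.cvtColor(im,cv2.COLOR_BGR2HSV);m=cv2.inRange(h,(4,150,90),(20,255,255));m[:210]=0;m[:,:240]=0;m[:,320:]=0
for r in(374,380,386,392,395,398,401): 
    c=np.where(m[r])[0]; print(r,c.min() if len(c) else 0,c.max() if len(c) else 0)
O=np.array([653,25.8]);y=-.068;R=np.array([[np.cos(y),-np.sin(y)],[np.sin(y),np.cos(y)]])
loc=lambda X:R.T@(X[:2]-O)
r=np.where(m.any(1))[0].max();print("last row",r)
for uv in((257,r),(302,r),(279.5,r)): X=onz(p,uv,62);print(X,loc(X))
print("tcp loc",loc(o["tcp_pos"]))
for n in("scene","side"):
    im=manip.capture(n);cv2.imwrite(f"pics/{n}4.png",im[...,::-1])
a=cv2.imread("pics/scene4.png")[170:260,200:350];b=cv2.imread("pics/side4.png")[150:250,210:360]
cv2.imwrite("pics/c4.png",np.hstack([cv2.resize(a,(400,240),interpolation=2),cv2.resize(b,(400,267),interpolation=2)[:240]]))
```

```text
374 240 319
380 240 319
386 240 319
392 257 300
395 257 300
398 258 299
401 0 0
last row 398
[552.    18.73  62.  ] [-100.28  -13.91]
[553.95  46.3   62.  ] [-100.21   13.73]
[552.98  32.52  62.  ] [-100.25   -0.1 ]
tcp loc [-195.25   -0.54]
```

View pics/c4.png

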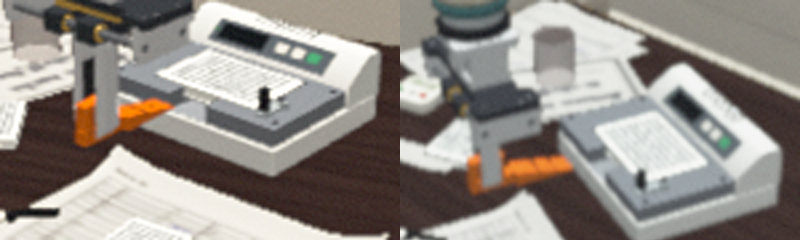

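The tip is at heater (-100, 0), pointing along the slot. Lower to just over the slot floor height and enter up to before the plate's edge (x = -58).

```bash
python3 -m jog '[[[0,0,-12],0],[[0,0,-22],0],[[0,0,-22],0],[[14,-1,-22],0],[[28,-1.9,-22],0],[[42,-2.9,-22],0],[[42,-2.9,-22],0],[[42,-2.9,-22],0],[[42,-2.9,-22],0]]' && python3 -m jog '[[[0,0,-1],0],[[0,0,-1],0],[[0,0,-1],0]]' && python3 -m jog '[[[0,0,-1],0],[[0,0,-1],0],[[0,0,-1],0]]'
```

```text
clock: 13.62
tcp_pos: [499.1, 36.0, 43.4]
tcp_rot: [0.731, 0.683, -0.0, -0.0]
force: [-0.5, 0.4, -0.1]
grip_width: 13.9
clock: 14.0
tcp_pos: [499.8, 36.0, 42.5]
tcp_rot: [0.731, 0.683, -0.0, -0.0]
force: [0.9, -0.9, -0.4]
grip_width: 13.9
clock: 14.38
tcp_pos: [499.8, 36.0, 41.5]
tcp_rot: [0.731, 0.683, -0.0, -0.0]
force: [1.0, 0.2, -0.7]
grip_width: 13.9
```

```bash
python3 -m jog '[[[0,0,-0.5],0],[[0,0,-0.5],0],[[0,0,-0.5],0]]' && python3 -m jog '[[[0,0,-0.5],0],[[0,0,-0.5],0],[[0,0,-0.5],0]]'; python3 -m jog '[[[0,0,-0.5],0],[[0,0,-0.5],0],[[0,0,-0.5],0]]'
```

```text
clock: 14.75
tcp_pos: [499.9, 36.0, 41.0]
tcp_rot: [0.731, 0.683, 0.0, -0.0]
force: [0.3, 0.4, 0.1]
grip_width: 13.9
clock: 15.12
tcp_pos: [499.8, 36.0, 40.7]
tcp_rot: [0.731, 0.683, 0.0, 0.0]
force: [-0.9, -0.7, 3.4]
grip_width: 14.2
clock: 15.5
tcp_pos: [499.7, 36.0, 40.3]
tcp_rot: [0.731, 0.683, 0.0, -0.0]
force: [-2.5, 0.5, 6.3]
grip_width: 13.7
```

On the slot floor (z force 3–6 N at TCP 40.7, as calculated). Slide in: 34 mm to just before the plate's edge, then slowly.

```bash
python3 -m jog '[[[5,-0.3,0.2],0],[[10,-0.7,0.2],0],[[15,-1,0.2],0],[[20,-1.4,0.2],0],[[25,-1.7,0.2],0],[[30,-2,0.2],0],[[34,-2.3,0.2],0],[[34,-2.3,0.2],0],[[34,-2.3,0.2],0]]' && python3 -m jog '[[[1.5,-0.1,0],0],[[3,-0.2,0],0],[[4.5,-0.3,0],0],[[6,-0.4,0],0],[[7.5,-0.5,0],0],[[9,-0.6,0],0],[[10.5,-0.7,0],0],[[12,-0.8,0],0],[[12,-0.8,0],0],[[12,-0.8,0],0]]'
python3 - <<'E'
from h import *
for n in("scene","side"): cv2.imwrite(f"pics/{n}5.png",manip.capture(n)[...,::-1])
a=cv2.imread("pics/scene5.png")[175:235,235:335];b=cv2.imread("pics/side5.png")[165:240,260:360]
cv2.imwrite("pics/c5.png",np.hstack([cv2.resize(a,(400,240),interpolation=2),cv2.resize(b,(400,300),interpolation=2)[:240]]))
E
```

```text
clock: 16.62
tcp_pos: [531.3, 33.8, 40.4]
tcp_rot: [0.731, 0.683, -0.002, -0.002]
force: [-5.4, -0.1, 10.0]
grip_width: 13.9
clock: 17.88
tcp_pos: [538.8, 33.3, 40.3]
tcp_rot: [0.73, 0.683, -0.005, -0.005]
force: [-13.8, 0.9, 17.0]
grip_width: 13.5
```

View pics/c5.png

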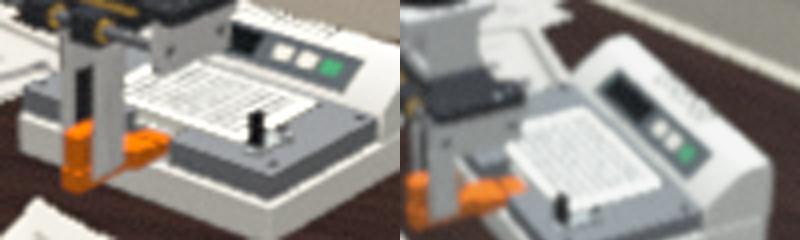

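The wedge is in the slot and just reaching the plate's edge. However the drag is 14 N and the wedge is pressed 17 N nose down on the floor, so I relieve the downward load before going on.

```bash
python3 -m jog '[[[-1,0,0.4],0],[[-2,0.1,0.8],0],[[-2,0.1,0.8],0],[[-2,0.1,0.8],0]]'; python3 -c "
from rig import manip
o=manip.get_obs();print(o['force'],o['torque'],o['tcp_rot'].round(4),o['tcp_pos'])"
```

```text
clock: 18.48
tcp_pos: [543.8, 32.9, 40.7]
tcp_rot: [0.731, 0.683, -0.0, -0.0]
force: [-0.8, 0.9, -1.5]
grip_width: 13.4
[-0.8009829   0.85621326 -1.52166171] [0.00293092 0.38968919 0.01051076] [ 7.307e-01  6.827e-01 -2.000e-04 -1.000e-04] [543.83225338  32.94622312  40.69065332]
```

Freed: the tool is level with about no drag, and the tip is at heater x ≈ -14. Continue the last 11 mm gently.

```bash
python3 -m jog '[[[1.5,-0.1,0],0],[[3,-0.2,0],0],[[4.5,-0.3,0],0],[[6,-0.4,0],0],[[7,-0.5,0],0],[[7,-0.5,0],0],[[7,-0.5,0],0]]'
python3 - <<'E'
from h import *
o=manip.get_obs();print(o["force"],o["torque"],o["tcp_rot"].round(4),o["tcp_pos"])
p=manip.camera_params("wrist");im=manip.capture("wrist");cv2.imwrite("pics/w6.png",im[...,::-1])
h=cv2.cvtColor(im[...,::-1].copy(),cv2.COLOR_BGR2HSV);m=cv2.inRange(h,(4,150,90),(20,255,255));print("orange rows",np.where(m[:, 240:320].any(1))[0][[0,-1]])
for n in("scene","side"): cv2.imwrite(f"pics/{n}6.png",manip.capture(n)[...,::-1])
a=cv2.imread("pics/scene6.png")[175:235,235:335];b=cv2.imread("pics/side6.png")[165:240,260:360]
cv2.imwrite("pics/c6.png",np.vstack([np.hstack([cv2.resize(a,(400,240),interpolation=2),cv2.resize(b,(400,300),interpolation=2)[:240]]),cv2.copyMakeBorder(cv2.imread("pics/w6.png")[180:,:],0,0,0,240,0)]))
E
```

```text
clock: 19.35
tcp_pos: [551.1, 32.5, 41.0]
tcp_rot: [0.731, 0.683, 0.0, 0.0]
force: [-0.5, -0.4, -1.6]
grip_width: 13.5
[-0.50090083 -0.43551577 -1.62813483] [ 0.01396797  0.214833   -0.02310152] [7.307e-01 6.827e-01 2.000e-04 2.000e-04] [551.08471582  32.5004527   41.03991994]
orange rows [215 419]
```

View pics/c6.png

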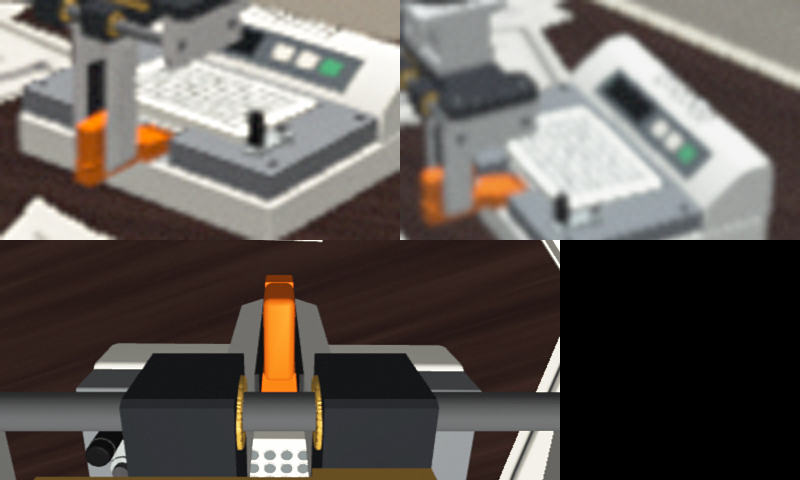

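Both views show the front edge rising, rear down; the tab appears at the same row as before (215/216), so no slip in the grip. Tip ≈ -6.6, lift about 3.2 mm. I go 4 mm more, settle 0.3 mm down, and measure the plate's edge in the wrist image.

```bash
python3 -m jog '[[[1,-0.1,0],0],[[2,-0.1,0],0],[[3,-0.2,0],0],[[4,-0.3,0],0],[[4,-0.3,-0.3],0],[[4,-0.3,-0.3],0],[[4,-0.3,-0.3],0],[[4,-0.3,-0.3],0]]'
python3 - <<'E'
from h import *
np.set_printoptions(precision=2,suppress=True)
o=manip.get_obs();print(o["force"],o["torque"],o["tcp_rot"].round(4),o["tcp_pos"],o["qvel"])
p=manip.camera_params("wrist");im=manip.capture("wrist");cv2.imwrite("pics/w7.png",im[...,::-1])
O=np.array([653,25.8]);y=-.068;ex=np.array([np.cos(y),np.sin(y)])
print("tcp loc x",(o["tcp_pos"][:2]-O)@ex)
h=cv2.cvtColor(im[...,::-1].copy(),cv2.COLOR_BGR2HSV);S=h[...,1];V=h[...,2]
for c in(262,268,274,280,286,292,298):
    print(c,[(int(r),int(S[r,c]),int(V[r,c])) for r in range(352,392,3)])
# lift as a function of seen row: front top edge at heater x=-42.3
for r in(360,364,368,372,376):
    cc,d=ray(p,(279,r)); k=(-42.3-(cc[:2]-O)@ex)/(d[:2]@ex); print(r,"z at plate front plane",(cc+k*d)[2])
E
```

```text
clock: 20.5
tcp_pos: [555.0, 32.2, 40.8]
tcp_rot: [0.731, 0.683, 0.0, 0.0]
force: [0.1, -0.3, -1.7]
grip_width: 13.7
[ 0.14 -0.34 -1.7 ] [-0.01  0.18  0.02] [0.73 0.68 0.   0.  ] [555.04  32.18  40.76] [ 0. -0. -0.  0. -0. -0. -0.]
tcp loc x -98.17179337936426
262 [(352, 5, 103), (355, 5, 113), (358, 2, 117), (361, 4, 119), (364, 6, 118), (367, 7, 116), (370, 7, 106), (373, 20, 213), (376, 1, 254), (379, 2, 254), (382, 2, 254), (385, 2, 254), (388, 3, 255), (391, 2, 255)]
268 [(352, 5, 103), (355, 2, 112), (358, 4, 117), (361, 4, 118), (364, 4, 118), (367, 7, 117), (370, 2, 106), (373, 20, 209), (376, 1, 254), (379, 2, 254), (382, 1, 254), (385, 8, 182), (388, 13, 155), (391, 12, 153)]
274 [(352, 2, 103), (355, 2, 111), (358, 2, 116), (361, 4, 118), (364, 4, 119), (367, 4, 115), (370, 10, 106), (373, 21, 208), (376, 1, 254), (379, 2, 254), (382, 1, 254), (385, 6, 251), (388, 13, 159), (391, 13, 153)]
280 [(352, 5, 104), (355, 2, 111), (358, 2, 117), (361, 4, 120), (364, 4, 118), (367, 2, 115), (370, 7, 106), (373, 20, 204), (376, 2, 254), (379, 2, 254), (382, 2, 254), (385, 1, 254), 
[... 205 characters left out ...]
, 9, 170), (388, 13, 155), (391, 13, 156)]
292 [(352, 7, 105), (355, 7, 110), (358, 2, 116), (361, 4, 118), (364, 2, 117), (367, 4, 116), (370, 7, 106), (373, 19, 198), (376, 2, 254), (379, 2, 254), (382, 2, 254), (385, 3, 254), (388, 9, 224), (391, 8, 195)]
298 [(352, 7, 105), (355, 2, 109), (358, 9, 117), (361, 6, 119), (364, 2, 118), (367, 4, 115), (370, 7, 107), (373, 21, 196), (376, 1, 254), (379, 2, 254), (382, 2, 254), (385, 6, 248), (388, 9, 206), (391, 4, 182)]
360 z at plate front plane 51.91499057605108
364 z at plate front plane 55.132214625828965
368 z at plate front plane 58.24980231707053
372 z at plate front plane 61.27231162756419
376 z at plate front plane 64.20402669764147
```

The grey bar hides the plate's edge in the wrist image. As an independent check I compare image shift of the plate surface between first and current fixed-camera pictures with what a 4 mm tilt should give.

Run:
```python
from h import *
np.set_printoptions(precision=2,suppress=True)
O=np.array([653,25.8]);y=-.068;R=np.array([[np.cos(y),-np.sin(y)],[np.sin(y),np.cos(y)]])
W=lambda x,yy,z:[*(O+R@[x,yy]),z]
for n in("scene","side"):
    p=manip.camera_params(n);im=manip.capture(n);cv2.imwrite(f"pics/{n}7.png",im[...,::-1])
    a=cv2.cvtColor(cv2.imread(f"pics/{n}0.png"),6);b=cv2.cvtColor(im,cv2.COLOR_RGB2GRAY)
    for x,yy in((-32,-45),(-25,-20),(-10,-45),(-10,-20),(30,-45),(30,-20),(-50,-90)):
        q=proj(p,W(x,yy,55));e=(proj(p,W(x,yy,55+4*(42.8-x)/85.5)) if x>-43 else q)-q
        pts=np.float32([[q]]);r,st,er=cv2.calcOpticalFlowPyrLK(a,b,pts,None,winSize=(13,13),maxLevel=0)
        print(n,(x,yy),q,"flow",(r-pts)[0,0],"err",er.ravel(),"expected for 4 mm",e)
c=lambda f,s:cv2.resize(cv2.imread(f)[s],(400,280),interpolation=2)
s=np.s_[180:222,250:310];d=np.s_[180:229,275:345]
cv2.imwrite("pics/c7.png",np.vstack([np.hstack([c("pics/scene0.png",s),c("pics/side0.png",d)]),np.hstack([c("pics/scene7.png",s),c("pics/side7.png",d)])]))
```

```text
scene (-32, -45) [290.78 206.76] flow [3.07 3.57] err [40.09] expected for 4 mm [ 0.04 -1.23]
scene (-25, -20) [284.89 203.34] flow [6.57 0.23] err [18.84] expected for 4 mm [ 0.03 -1.1 ]
scene (-10, -45) [295.9  204.13] flow [2.96 5.12] err [38.06] expected for 4 mm [ 0.03 -0.86]
scene (-10, -20) [288.38 201.6 ] flow [2.99 4.89] err [30.35] expected for 4 mm [ 0.02 -0.85]
scene (30, -45) [304.91 199.51] flow [ 0.94 -0.24] err [15.53] expected for 4 mm [ 0.01 -0.2 ]
scene (30, -20) [297.45 197.07] flow [3.09 4.78] err [29.94] expected for 4 mm [ 0.01 -0.2 ]
scene (-50, -90) [300.55 213.84] flow [-1.   -1.51] err [30.96] expected for 4 mm [0. 0.]
side (-32, -45) [300.51 214.16] flow [-2.45 -5.91] err [40.43] expected for 4 mm [-0.   -0.98]
side (-25, -20) [298.78 209.45] flow [-2.94  6.18] err [43.12] expected for 4 mm [-0.01 -0.88]
side (-10, -45) [307.09 212.26] flow [-2.89  5.84] err [32.04] expected for 4 mm [ 0.   -0.69]
side (-10, -20) [303.21 208.19] flow [-3.1   6.61] err [27.09] expected for 4 mm [ 0.   -0.69]
side (30, -45) [318.85 208.87] flow [ 0.16 -0.29] err [4.08] expected for 4 mm [ 0.   -0.17]
side (30, -20) [314.84 204.89] flow [ 0.37 -0.1 ] err [3.74] expected for 4 mm [ 0.   -0.17]
side (-50, -90) [302.11 223.55] flow [ 3.3  -0.95] err [16.43] expected for 4 mm [0. 0.]
```

View pics/c7.png

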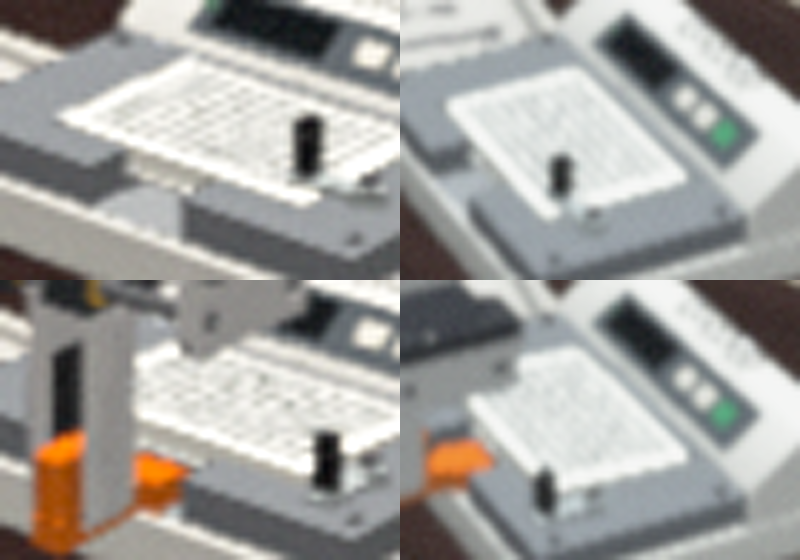

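The flow is unreliable because the clip and gripper moved in its windows. By eye the front edge is up and the rear unchanged, so I read that edge column by column in the side images.

Run:
```python
from h import *
np.set_printoptions(precision=1,suppress=True,linewidth=160)
O=np.array([653,25.8]);y=-.068;R=np.array([[np.cos(y),-np.sin(y)],[np.sin(y),np.cos(y)]])
W=lambda x,yy,z:[*(O+R@[x,yy]),z]
p=manip.camera_params("side")
a=cv2.imread("pics/side0.png").astype(int).mean(2).astype(int);b=cv2.imread("pics/side7.png").astype(int).mean(2).astype(int)
for yy in(-10,-30,-45): print(yy,[proj(p,W(-42.8,yy,55+k)) for k in(0,2,4,6)])
for c in range(288,301,2): print(c,"r196:",a[196:220,c],"\n      now:",b[196:220,c])
```

```text
-10 [array([292. , 209.3]), array([292. , 208.8]), array([292. , 208.2]), array([292. , 207.7])]
-30 [array([295. , 212.6]), array([295., 212.]), array([295. , 211.5]), array([295. , 210.9])]
-45 [array([297.3, 215.1]), array([297.3, 214.5]), array([297.2, 214. ]), array([297.2, 213.4])]
288 r196: [231 242 237 227 230 239 243 244 235 202 176 185 182 171 180 184 184 175 160 139 114  97  94 116] 
      now: [150 144 147 168 221 241 238 217 183 178 179 167 159 148 144 146 151 156 152 137 116  97  95 115]
290 r196: [233 237 229 224 226 224 226 236 243 244 237 209 176 170 175 177 176 168 162 163 156 143 124 101] 
      now: [144 142 150 169 200 224 237 242 240 226 203 185 187 178 153 144 154 162 161 161 157 146 124  99]
292 r196: [240 234 227 231 228 226 231 229 224 230 241 244 239 218 182 167 162 163 162 161 162 162 160 152] 
      now: [125 142 150 177 214 227 227 231 239 244 244 236 205 172 164 154 155 162 162 163 162 161 160 154]
294 r196: [238 230 223 217 223 228 229 225 226 225 218 228 240 243 240 225 196 173 162 163 163 161 162 165] 
      now: [146 154 181 210 222 223 224 225 225 224 237 243 243 236 205 173 163 163 165 163 161 162 162 161]
296 r196: [231 218 220 228 234 233 230 230 224 219 227 233 228 227 237 243 244 236 204 173 162 161 162 163] 
      now: [215 208 218 224 218 222 226 223 224 226 223 222 232 243 244 238 213 176 161 161 162 160 160 160]
298 r196: [225 214 219 219 214 226 226 219 221 225 219 212 221 225 219 221 236 244 244 236 206 177 165 164] 
      now: [219 226 224 218 221 225 225 226 228 227 222 225 224 221 228 239 239 215 145 108 103 104 105 118]
300 r196: [230 235 233 227 227 222 215 223 229 227 223 214 197 189 202 214 201 194 213 237 242 233 192 161] 
      now: [233 230 223 216 221 222 219 222 225 228 230 227 225 231 235 225 185 126  74  57  45  41  43  46]
```

The front edge moved up 1.4–1.75 px. A 4 mm lift alone gives 1.1 px, and the tilt plus nest play, which shift the top edge 0.7–1.5 mm rearward, add 0.3–0.7 px. So the image is consistent with 3.5–4.5 mm. All is still; hand in.

```bash
python3 -c "
from rig import manip
o=manip.get_obs();print(o['clock'],o['grip_width'],o['force'],o['tcp_pos'],abs(o['qvel']).max());print(manip.hand_in())"
```

```text
20.65 13.673072557859278 [-0.6074556   0.80278404 -1.33187105] [555.00420697  32.20245652  40.72258476] 0.0023786745888430575
the job is handed in; nothing more can be done
None
```

I swung the clip clear, slid the lifter into the slot and handed the job in at 20.7 s with the lifter still gripped. The plate's front edge is up by about 4 mm. No verdict was reported.

**What I did:**
- The clip went to about 1.5 rad, judged from the gripper position when I let go of its post.
- I gripped the lifter by its tab at 40 N and laid the wedge on the slot floor. I then slid it in until its tip was at heater x ≈ -2.7 mm, which is the 4 mm line at the plate's edge.

**Last checks:**
- The opening was 13.7 mm on the 14 mm tab, the tool was level and the arm was at rest. It carried about 1.3–1.7 N downwards, which fits the plate's front edge resting on the wedge. The tab sat in the same place in the wrist image before and after insertion, checked 4 mm before the end, so it had not slipped in the grip by then.
- In the side picture the plate's front edge rose 1.4–1.75 px, which fits a lift of about 3.5–4.5 mm once its tilt and play are counted. The rear edge looked unchanged by eye.

**What failed or was less certain:**
- Automatic tracking of the plate between pictures was unusable, because the clip and gripper had moved in the frame. In the wrist picture the gripper hid the plate's edge. The lift therefore rests on the wedge position and the coarse side-picture reading.
- On the way in the wedge pressed nose-down with 17 N and dragged with 14 N. I freed it by backing off 2 mm and raising it 0.8 mm; the wedge then moved about 5 mm forward as the arm caught up, still well below the final lift.
- I did not re-measure the timer, bottle, beaker and marker at the end. No move went near them.

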